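# Refit the hooked lid of a seed germination warmer

## Robot

A 6-joint arm with a two-finger parallel gripper is mounted at the origin on the work surface. World frame = base frame: x ahead of the robot, y to its left, z up, the work surface at z = 0. Lengths are in mm, angles in rad, forces in N, time in s.
With the tool pointing down it reaches from about 350 to 925 mm from the base axis. Payload 6.4 kg.
Tool frame: the origin (TCP) lies midway between the tips of the shut fingers; the grasp point (between the pads) lies 19 mm behind it (grip_point_offset is the distance from the TCP to the grasp point, in mm); z points along the fingers, x is the direction in which the jaws open and shut, and the axes are right-handed (so a half turn about z gives the same grasp; the last joint's range is limited). The gripper opens to 94 mm and grips with 3 to 60 N. Pads are 16 mm wide; open, the fingers measure 119 mm over their backs; the gripper's body (75 mm by 177 mm) begins 78 mm behind the grasp point.
Start: joints at [1.158, 0.245, 1.558, -0, 1.339, -0.174], TCP at [153.745, 631.566, 205.455] pointing down, gripper open.
Joint ranges: [-3.13, 3.13], [-1.02, 2.26], [0.13, 2.54], [-0.95, 4.09], [0.21, 2.88], [-2.74, 2.74]. Speed limits (rad/s): [2.57, 2.57, 3.14, 3.14, 3.14, 3.14].

## Interface

Orientations are given as a unit quaternion [x, y, z, w].
In Python, from bench import * gives the robot as it stands.
- The arm moves only by the tool step_arm, never from a script. Its arguments are lists of equal length, an entry for each row: "delta_pos": the shift along the tool's x, y, z in units of 25 mm (1.0 is 25 mm), a list of three; "yaw": the turn about the tool's z in units of 6 degrees (1.0 is 6 degrees); "hand": the gripper command: -1 is fully open, 1 is shut, values between are in proportion. In form: {"delta_pos": [[tx, ty, tz], ...], "yaw": [yaw, ...], "hand": [hand, ...]}. A call has 1 to 10 rows; each row shifts and turns the pose as measured when the row begins, along the tool's axes as they then stand; what a row does not reach is not made up. A row lasts 1/12 s, in which the tool goes at most 41.7 mm and 7.16 degrees, less where a joint would pass 70% of its speed; a pose out of reach is approached as far as the arm can. A call is refused whole if a number of a shift passes 1 or a number of a turn 1, either way. A call with a gripper value outside its range is refused whole. The fingers move at their own pace and stop on an object; "force" is the grip in N (left out, the last holds). Time passes only in rows, so rows that do not move let the fingers close. It gives the time, the measured TCP pose, the force and the opening at its end, in the units of the state.
- read_state(): the state, without advancing time (a new reading comes with each control period).
- snapshot(name): name is "scene" or "top"; returns a dict with "img" (384x512x3 uint8, blue, green, red), "depth" (384x512 float32, mm along the optical axis (not along the pixel's ray), 0 where there is no reading), "K" (3x3 intrinsics, pixels), "rvec" (rotation vector, rad) and "tvec" (3), from world to camera coordinates, as OpenCV has them. Camera axes: x right, y down, z forward; pixel columns grow to the right and rows downward; lengths in mm; the calibration is good to about 2 mm. A picture is of the moment at which its call begins.
- job_done(): hands the job in, once; it reports no verdict.
The state is a dict: "time_s": time; "joint_positions": joint angles; "joint_velocities": joint speeds; "effort": joint torques, N m; "tool_pos": TCP position; "tool_rot": TCP orientation; "wrist_force": force on the tool from outside, world axes, zero at the start; "wrist_torque": the same for the moment, N m; "width": opening from 0.0 (shut) to 1.0 (fully open).
Only numpy, scipy, OpenCV 4.12 (cv2) and the standard library are available. Lean on these libraries where they do the work, as an engineer would, in place of code of your own. Each camera call takes 0.05 s, during which the arm holds its last target.

## Task

Put the loose white lid back on the seed germination warmer: with the lid tilted, hook its wide tongue under the fixed lip at one end of the opening, then swing the other end down and press it until the spring latch snaps over it and the lid sits fully home. Leave the lid released, and leave the jar, the wash bottle and the open blue box where they stand.

Things in the scene. Friction and masses are not known exactly. Their poses are not given: they have to be found in the camera images.
- warmer: White bench warmer, fixed, 224 mm (x) by 156 mm (y), 60 mm high, open on top, small seed dishes inside below 27 mm. Origin under its centre, on the bench; z up; x points from hook end (lip, towards the robot within 0.3 rad) to latch end. The opening for the lid is 154 mm long (x -77 to +77) and 116 mm wide. Ledges 11 mm wide along both long sides, tops 46 mm above the bench, carry the lid.
- lip (a point): Middle of the lower inner edge of the lip at the hook end, at (-77, 0, 53.5) mm in the warmer's frame; axes as the warmer's. The lip, 6.5 mm thick (53.5 to 60 mm above the bench), overhangs the full width of the opening with a pocket 16 mm deep (x -93 to -77) under it, free down to 12 mm above the bench; the lid's tongue goes under the lip.
- seat (a point): Where the lid's origin lies when fully home, at (0, 0, 46) mm in the warmer's frame; axes as the warmer's. The lid has 2 mm play along x and 3 mm along y, each way. Home, the lid's plate top is 58 mm above the bench and lid and warmer axes agree.
- latch (a joint): Spring latch, a black slide 42 mm wide amid the warmer's latch end, top 67 mm above the bench. 0 = fully out over the lid; slides up to 0.010 m outwards (warmer's +x), springs back by itself. Its inner face is a ramp 30 degrees from vertical: the lid's catch strip pressed down on it pushes it aside (5 to 10 N at the latch end); by the lid's weight alone the strip stays up, 12 to 17 mm above home.
- latch_nose (a point): Middle of the latch's lower nose edge, at (78, 0, 53) mm in the warmer's frame when the latch is out; it hangs 5 mm over the seated catch strip. Around the latch, for y within 24 mm of the middle, the warmer's wall is cut back to x = +85 to take the strip.
- lid: White plastic lid with two dark stripes, loose, about 0.25 kg, flat on the bench. Plate 150 mm (x) by 110 mm (y) by 12 mm; origin at the centre of its underside, z up. Level with the underside, 5 mm thick: at -x a tongue 60 mm wide sticks out 16 mm, at +x a catch strip 36 mm wide sticks out 8 mm. With the tongue it is longer than the opening, so it enters only tilted. x lies within 0.6 rad of the robot's x.
- tongue_tip (a point): Middle of the tongue's end face, at (-91, 0, 2.5) mm in the lid's frame; axes as the lid's.
- catch_tip (a point): Middle of the catch strip's end face, at (83, 0, 2.5) mm in the lid's frame; axes as the lid's.
- lid_grip (a point): Middle of the top of the lid's grip block, at (0, 0, 36) mm in the lid's frame; axes as the lid's. The block, 30 mm (x) by 44 mm (y), stands on the middle of the plate, 24 mm high above it.
- seed_jar: Amber jar with metal cap, 70 mm across, 110 mm high, a bystander; origin under its centre.
- wash_bottle: White bottle with a blue cap, 60 mm across, 160 mm high, a bystander; origin under its centre.
- tip_box: Open blue plastic box 120 by 85 by 50 mm, a bystander; origin under its centre.
Things that resemble listed ones, but are neither listed nor needed, are in the scene too. What is shaped like the lid but orange is not meant.

How it is judged:
By the outcome, as a careful person would: the job done as asked, in the order asked, and still so for the second after the job is handed in, with the robot touching nothing.
It also fails if it takes over 45 s, if anything falls off the work surface, if the arm or the gripper's body presses on something with over 40 N, if the wrist force passes 120 N, or if a joint passes its speed limit or range.

## Working session

There is one attempt and no reset: what is moved stays moved. The work goes in short steps, Python scripts to look and compute and a tool call to move; the robot and the scene stay as the last step left them, time stands still between calls to the robot, and variables do not carry over. Pictures are saved under pics/ and viewed, and the job is handed in when it is done.

Besides the shell and the picture viewer there is one more tool, called after "Emit:" by a JSON object that holds its "method" and its "body", one argument or row to a line. step_arm: Moves the arm, as the interface text tells. Its arguments: {"type":"object","properties":{"delta_pos":{"type":"array","items":{"type":"array","items":{"type":"number"}}},"yaw":{"type":"array","items":{"type":"number"}},"hand":{"type":"array","items":{"type":"number"}},"force":{"type":"number"}},"required":["delta_pos","yaw","hand"]}

```bash
mkdir -p pics; ls
python3 - <<'E'
from bench import *
import cv2,numpy as np
print(read_state())
for n in("scene","top"):
    s=snapshot(n); cv2.imwrite(f"pics/{n}0.png",s["img"]); np.savez(f"{n}0.npz",**s)
    R=cv2.Rodrigues(np.array(s["rvec"]))[0]; print(n,s["K"],R,s["tvec"],-R.T@np.array(s["tvec"]).ravel())
E
```

```text
pics
{'time_s': 0.0, 'joint_positions': array([ 1.15789673e+00,  2.45807133e-01,  1.55902675e+00, -5.04013213e-06,
        1.33868966e+00, -1.74116191e-01]), 'joint_velocities': array([-0.00190984,  0.00080052, -0.00101167, -0.0002542 ,  0.00143773,
        0.00041319]), 'effort': array([-1.89880797e-03, -4.15842426e+01, -3.14601374e+01,  6.84174732e-02,
        3.33066168e-02, -1.35494283e-04]), 'tool_pos': array([153.49599607, 630.98895522, 204.34296129]), 'tool_rot': array([ 7.86294613e-01,  6.17850992e-01, -8.49825025e-04,  4.58133829e-04]), 'wrist_force': array([0.16004725, 0.29758643, 0.64551586]), 'wrist_torque': array([-0.01213263,  0.01376327,  0.02567359]), 'width': 0.9998587341557768}
scene [[482.94551833   0.         256.74502511]
 [  0.         482.94551833 189.58040344]
 [  0.           0.           1.        ]] [[ 0.0809058   0.99648879 -0.02154868]
 [ 0.65638156 -0.06953698 -0.75121759]
 [-0.75007833  0.0466337  -0.65970281]] [ -50.44664878 -301.584257   2052.63913682] [1741.67590997  -66.42390512 1126.48934478]
top [[404.86445484   0.         256.97898143]
 [  0.         404.86445484 196.29118383]
 [  0.           0.           1.        ]] [[-0.01352925 -0.99990594  0.00225212]
 [-0.99553473  0.0132596  -0.09346012]
 [ 0.09342146 -0.00350651 -0.99562048]] [   2.1527156   559.07022276 1279.39307323] [ 4.37080174e+02 -7.74336425e-01  1.32603586e+03]
```

View pics/scene0.png

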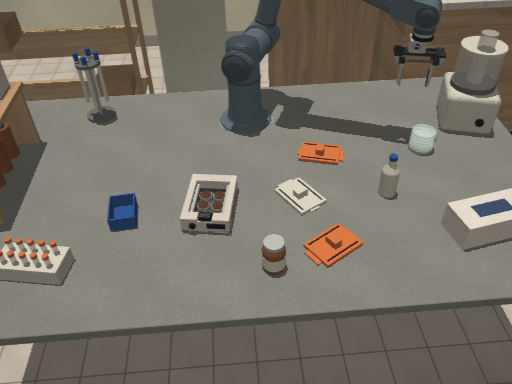

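View pics/top0.png

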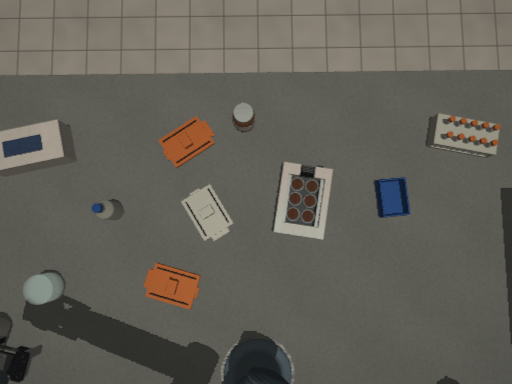

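Candidates for the lid in the top view are the white lid at (207,213), an orange decoy at (187,142), another orange decoy at (173,286), and the white-topped box at (30,146). The white one with dark stripes fits the description. The warmer is at (304,200). I'll crop in close to check.

Run:
```python
import cv2,numpy as np
s=np.load("top0.npz");i=s["img"]
a=cv2.resize(i[175:250,170:245],(600,600),interpolation=cv2.INTER_CUBIC)
cv2.imwrite("pics/lidcrop.png",a)
a=cv2.resize(i[155:245,265:345],(533,600),interpolation=cv2.INTER_CUBIC)
cv2.imwrite("pics/warmcrop.png",a)
```

```text
(no output)
```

View pics/lidcrop.png

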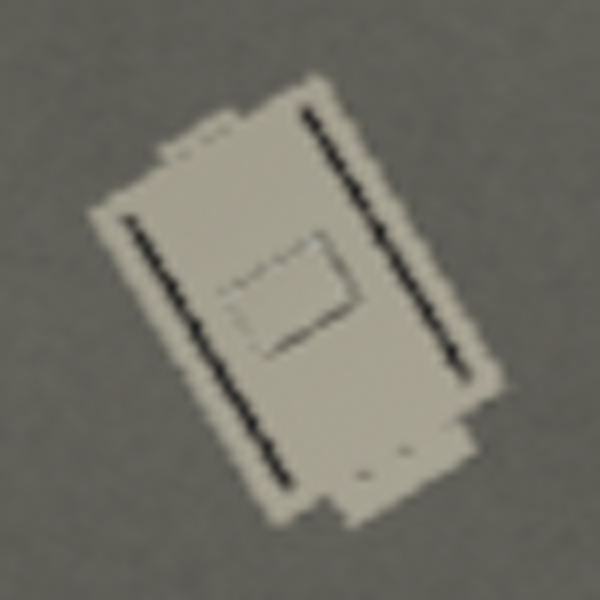

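View pics/warmcrop.png

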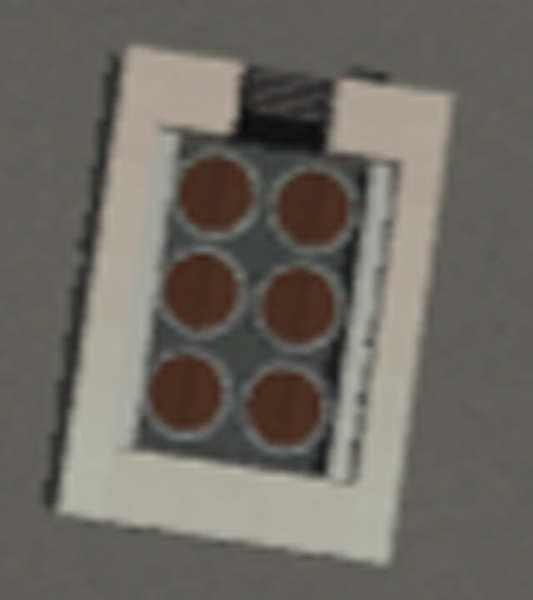

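The crop shows the white lid with two dark stripes and its wide tongue at lower right, towards the robot. The warmer's latch is at the top (+x). Next I'll measure both.

```bash
cat > h.py <<'E'
import cv2,numpy as np
def ray(s,uv,z):
    R=cv2.Rodrigues(np.array(s["rvec"],float))[0];t=np.array(s["tvec"],float).ravel()
    c=-R.T@t
    uv=np.asarray(uv,float).reshape(-1,2)
    d=np.c_[(uv-s["K"][:2,2])/[s["K"][0,0],s["K"][1,1]],np.ones(len(uv))]@R
    return (c+d*((z-c[2])/d[:,2])[:,None])
def cloud(s):
    R=cv2.Rodrigues(np.array(s["rvec"],float))[0];t=np.array(s["tvec"],float).ravel()
    D=s["depth"];v,u=np.mgrid[:D.shape[0],:D.shape[1]]
    p=np.stack([(u-s["K"][0,2])/s["K"][0,0]*D,(v-s["K"][1,2])/s["K"][1,1]*D,D],-1)
    return (p-t)@R
def proj(s,P):
    return cv2.projectPoints(np.asarray(P,float).reshape(-1,1,3),s["rvec"],s["tvec"],s["K"],None)[0].reshape(-1,2)
def rect(P):
    (cx,cy),(w,h),a=cv2.minAreaRect(P[:,:2].astype(np.float32))
    b=cv2.boxPoints(((cx,cy),(w,h),a)); e=b[1]-b[0];f=b[2]-b[1]
    L=e if np.linalg.norm(e)>np.linalg.norm(f) else f
    y=np.arctan2(L[1],L[0]); y=(y+np.pi/2)%np.pi-np.pi/2
    return np.array([cx,cy]),max(w,h),min(w,h),y
def bright(s,roi,th,up=8):
    x0,y0,x1,y1=roi;im=s["img"][y0:y1,x0:x1].astype(np.float32)
    sat=im.max(2)-im.min(2); g=im.mean(2)-1.0*np.maximum(sat-40,0)
    g=cv2.resize(g,None,fx=up,fy=up,interpolation=cv2.INTER_CUBIC)
    m=(g>th).astype(np.uint8)
    c=max(cv2.findContours(m,cv2.RETR_EXTERNAL,cv2.CHAIN_APPROX_NONE)[0],key=cv2.contourArea).reshape(-1,2)
    return (c+.5)/up-.5+[x0,y0]
E
python3 - <<'E'
from h import *
s=dict(np.load("top0.npz"));q=dict(np.load("scene0.npz"))
im=s["img"];print(im[213,200],im[215,230],im[228,300],im[170,295])
for th in(115,125,135):
    print("lid",rect(ray(s,bright(s,(170,175,245,250),th),12)))
    print("war",rect(ray(s,bright(s,(262,150,345,250),th),60)))
for n,d,in(("top",s),("scene",q)):
    C=cloud(d)
    for name,(x,y,r),(z0,z1) in(("lid",(0,0,0),(7,16)),("war",0,(56,63))):
        ctr=(400,150) if name=="lid" else (430,-150)
        m=(C[...,2]>z0)&(C[...,2]<z1)&(np.hypot(C[...,0]-ctr[0],C[...,1]-ctr[1])<170) if 1 else 0
        P=C[m];print(n,name,len(P),rect(P) if len(P)>5 else 0, np.median(P[:,2]) if len(P) else 0)
E
```

```text
[144 160 163] [87 94 95] [156 169 174] [149 162 171]
lid (array([507.74255371, 156.21008301]), 176.01820373535156, 113.30470275878906, np.float32(0.53156483))
war (array([ 542.41674805, -150.2141571 ]), 226.90280151367188, 158.80191040039062, np.float32(-0.1673634))
lid (array([507.80432129, 156.21203613]), 174.4378662109375, 111.71560668945312, np.float32(0.53161037))
war (array([ 542.50042725, -150.16156006]), 225.45693969726562, 157.61550903320312, np.float32(-0.16860723))
lid (array([507.84234619, 156.08068848]), 172.95899963378906, 110.1594467163086, np.float32(0.5308269))
war (array([ 542.45068359, -149.92260742]), 224.22503662109375, 156.4779052734375, np.float32(-0.1681143))
top lid 1763 (array([408.83453369, 170.41339111]), 308.3199157714844, 306.23187255859375, np.float32(-1.1528279)) 11.95545141225953Traceback (most recent call last):
  File "<stdin>", line 9, in <module>
TypeError: cannot unpack non-iterable int object
```

```bash
cat >> h.py <<'E'
W=(np.array([542.4,-150.1]),-0.168)
L=(np.array([511.2,158.2]),0.531)
def tw(F,p):
    p=np.atleast_2d(p).astype(float);c,s_=np.cos(F[1]),np.sin(F[1])
    return np.c_[p[:,:2]@np.array([[c,s_],[-s_,c]])+F[0],p[:,2]]
E
python3 - <<'E'
from h import *
out=[]
for n in("scene","top"):
    s=dict(np.load(n+"0.npz"));im=cv2.resize(s["img"],None,fx=4,fy=4,interpolation=cv2.INTER_CUBIC)
    for F,pts in((W,[(-112,-78,60),(112,-78,60),(112,78,60),(-112,78,60),(-77,-58,60),(-77,58,60),(78,0,53)]),(L,[(-75,-55,12),(75,-55,12),(75,55,12),(-75,55,12),(-15,-22,36),(15,-22,36),(15,22,36),(-15,22,36),(-91,0,5),(83,0,5)])):
        for u in proj(s,tw(F,pts)): cv2.circle(im,tuple(int(v) for v in (u*4+1.5)),3,(0,0,255),-1)
    out.append(im[640:980,680:1340] if n=="scene" else im[600:1000,660:1380])
for k,o in enumerate(out): cv2.imwrite(f"pics/ov{k}.png",o)
E
```

```text
(no output)
```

View pics/ov0.png

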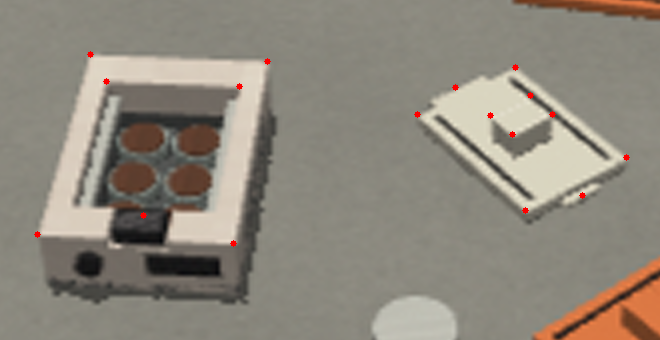

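View pics/ov1.png

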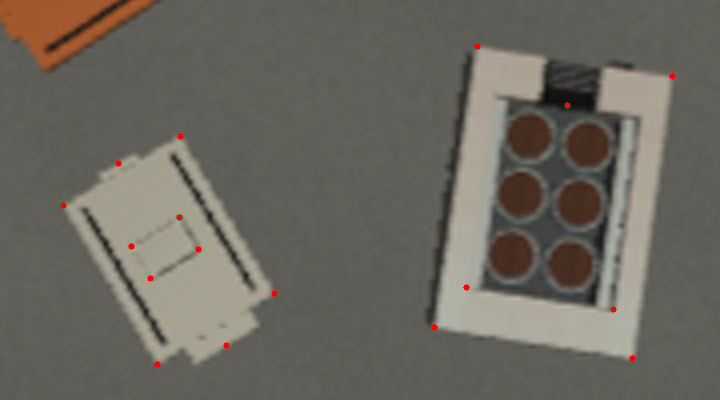

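The overlay agrees in both views to within about 1–2 mm. Reach next, starting with the yaw turn.

Emit:
{"method": "step_arm", "body": {
  "delta_pos": [
    [0,0,0],
    [0,0,0],
    [0,0,0],
    [0,0,0],
    [0,0,0],
    [0,0,0],
    [0,0,0],
    [0,0,0],
    [0,0,0]
  ],
  "yaw": [-1,-1,-1,-1,-1,-1,-1,-0.4,0],
  "hand": [-1,-1,-1,-1,-1,-1,-1,-1,-1],
  "force": 8
}}

```text
time_s: 0.85
tool_pos: [152.1, 627.9, 198.4]
tool_rot: [0.477, 0.879, -0.006, 0.001]
wrist_force: [-0.0, -0.6, -0.2]
width: 0.998
```

```bash
cat >> h.py <<'E'
from scipy.spatial.transform import Rotation as Ro
def plan(tgt,xang):
    from bench import read_state
    st=read_state();R=Ro.from_quat(st["tool_rot"]).as_matrix();p=np.array(st["tool_pos"])
    d=R.T@(np.array(tgt)-p)
    a=np.arctan2(R[1,0],R[0,0]);dy=-np.degrees((xang-a+np.pi/2)%np.pi-np.pi/2)
    print("t",round(st["time_s"],2),"pos",p.round(1),"xang",round(a,3),"tilt",R[2,2].round(5),"| shift units",(d/25).round(2),"yaw units",round(dy/6,2),"F",np.round(st["wrist_force"],1),"T",np.round(st["wrist_torque"],2),"w",round(st["width"]*94,1),"j",np.round(st["joint_positions"],2))
E
python3 -c "
from h import *
plan([518.1,162.3,120],2.102)"
```

```text
t 0.85 pos [152.1 627.9 198.4] xang 2.146 tilt -0.99993 | shift units [-23.57   2.18   3.27] yaw units 0.42 F [-0.  -0.6 -0.2] T [ 0.07  0.08 -0.06] w 93.8 j [ 1.16  0.25  1.57 -0.    1.34 -0.99]
```

Emit:
{"method": "step_arm", "body": {
  "delta_pos": [
    [-1,0.1,0],
    [-1,0.1,0],
    [-1,0.1,0],
    [-1,0.1,0],
    [-1,0.1,0],
    [-1,0.1,0],
    [-1,0.1,0],
    [-1,0.1,0],
    [-1,0.1,0],
    [-1,0.1,0]
  ],
  "yaw": [0.4,0,0,0,0,0,0,0,0,0],
  "hand": [-1,-1,-1,-1,-1,-1,-1,-1,-1,-1]
}}

```text
time_s: 1.68
tool_pos: [301.7, 417.5, 195.8]
tool_rot: [0.499, 0.866, -0.009, -0.0]
wrist_force: [-0.4, 0.5, -0.1]
width: 1.001
```

```bash
python3 -c "
from h import *
plan([518.1,162.3,120],2.102)"
```

```text
t 1.68 pos [301.7 417.5 195.8] xang 2.096 tilt -0.99985 | shift units [-13.14   2.42   3.11] yaw units -0.06 F [-0.4  0.5 -0.1] T [ 0.07 -0.    0.02] w 94.1 j [ 0.73 -0.05  1.9  -0.01  1.31 -1.37]
```

Emit:
{"method": "step_arm", "body": {
  "delta_pos": [
    [-1,0.2,0.1],
    [-1,0.2,0.1],
    [-1,0.2,0.1],
    [-1,0.2,0.1],
    [-1,0.2,0.2],
    [-1,0.2,0.2],
    [-1,0.2,0.2],
    [-1,0.2,0.2],
    [-1,0.2,0.2],
    [-1,0.2,0.2]
  ],
  "yaw": [0,0,0,0,0,0,0,0,0,0],
  "hand": [-1,-1,-1,-1,-1,-1,-1,-1,-1,-1]
}}

```text
time_s: 2.52
tool_pos: [474.3, 213.4, 155.5]
tool_rot: [0.505, 0.863, -0.008, 0.0]
wrist_force: [0.3, 1.0, -0.5]
width: 0.997
```

```bash
python3 -c "
from h import *
plan([518.1,162.3,80],2.102)"
```

```text
t 2.52 pos [474.3 213.4 155.5] xang 2.082 tilt -0.99987 | shift units [-2.61  0.57  3.04] yaw units -0.19 F [ 0.3  1.  -0.5] T [ 0.09 -0.01 -0.01] w 93.7 j [ 0.21  0.    1.92 -0.01  1.23 -1.87]
```

Emit:
{"method": "step_arm", "body": {
  "delta_pos": [
    [-0.9,0.2,0.9],
    [-0.9,0.2,0.9],
    [-0.7,0.1,0.8],
    [0,0,0]
  ],
  "yaw": [-0.2,0,0,0],
  "hand": [-1,-1,-1,-1]
}}

```text
time_s: 2.85
tool_pos: [520.5, 158.7, 88.9]
tool_rot: [0.501, 0.866, -0.007, 0.001]
wrist_force: [0.1, 0.5, -0.1]
width: 1.002
```

```bash
python3 -c "
from h import *
plan([518.1,162.3,17.5],2.102)"
```

```text
t 2.85 pos [520.5 158.7  88.9] xang 2.093 tilt -0.99989 | shift units [0.2  0.02 2.85] yaw units -0.09 F [ 0.1  0.5 -0.1] T [0.05 0.05 0.02] w 94.2 j [ 0.09  0.14  1.9  -0.02  1.1  -1.99]
```

Emit:
{"method": "step_arm", "body": {
  "delta_pos": [
    [0.2,0,0.8],
    [0,0,0.8],
    [0,0,0.6],
    [0,0,0.3],
    [0,0,0]
  ],
  "yaw": [-0.1,0,0,0,0],
  "hand": [-1,-1,-1,-1,-1]
}}

```text
time_s: 3.27
tool_pos: [517.9, 163.1, 25.9]
tool_rot: [0.499, 0.867, -0.007, 0.001]
wrist_force: [0.0, 0.2, 0.1]
width: 1.005
```

Run:
```python
from h import *
plan([518.1,162.3,17.5],2.102)
from bench import snapshot
s=snapshot("scene");cv2.imwrite("pics/g1.png",cv2.resize(s["img"][120:240,200:360],None,fx=5,fy=5,interpolation=cv2.INTER_CUBIC))
```

```text
t 3.27 pos [517.9 163.1  25.9] xang 2.096 tilt -0.99991 | shift units [-0.03 -0.01  0.34] yaw units -0.05 F [0.  0.2 0.1] T [0.07 0.02 0.03] w 94.4 j [ 0.1   0.24  1.93 -0.01  0.98 -1.99]
```

View pics/g1.png

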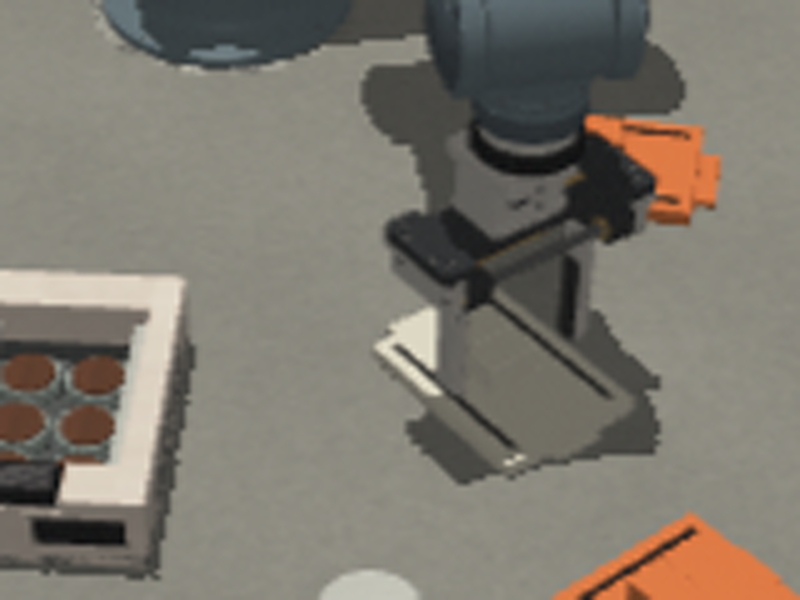

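The fingers straddle the block, over the plate, at about crop pixel (455,350). I'll go down the last 8 mm and close.

Emit:
{"method": "step_arm", "body": {
  "delta_pos": [
    [0,0,0.3],
    [0,0,0],
    [0,0,0],
    [0,0,0],
    [0,0,0],
    [0,0,0],
    [0,0,0],
    [0,0,0]
  ],
  "yaw": [0,0,0,0,0,0,0,0],
  "hand": [-1,1,1,1,1,1,1,1],
  "force": 8
}}

```text
time_s: 3.98
tool_pos: [522.0, 164.5, 24.2]
tool_rot: [0.499, 0.867, -0.004, 0.005]
wrist_force: [-0.9, -0.4, 0.3]
width: 0.537
```

Run:
```python
from h import *
plan([518.1,162.3,120],1.403)
```

```text
t 3.98 pos [522.  164.5  24.2] xang 2.097 tilt -0.99991 | shift units [-0.05 -0.18 -3.83] yaw units 6.63 F [-0.9 -0.4  0.3] T [ 0.02 -0.    0.06] w 50.5 j [ 0.1   0.25  1.92 -0.01  0.97 -1.98]
```

Emit:
{"method": "step_arm", "body": {
  "delta_pos": [
    [0,-0.15,0.3],
    [0,0,0.1]
  ],
  "yaw": [0,0],
  "hand": [-0.15,-0.15]
}}

```text
time_s: 4.15
tool_pos: [519.3, 162.5, 14.3]
tool_rot: [0.499, 0.867, -0.003, 0.006]
wrist_force: [-1.4, -0.7, 0.4]
width: 0.576
```

Run:
```python
from h import *
plan([518.1,162.3,17.5],2.1)
```

```text
t 4.15 pos [519.3 162.5  14.3] xang 2.097 tilt -0.9999 | shift units [ 0.02 -0.05 -0.13] yaw units -0.03 F [-1.4 -0.7  0.4] T [0.05 0.01 0.05] w 54.1 j [ 0.1   0.26  1.93 -0.02  0.94 -1.99]
```

Emit:
{"method": "step_arm", "body": {
  "delta_pos": [
    [0,-0.05,-0.1],
    [0,0,0],
    [0,0,0],
    [0,0,0]
  ],
  "yaw": [0,0,0,0],
  "hand": [0,1,1,1],
  "force": 8
}}

```text
time_s: 4.48
tool_pos: [517.1, 161.5, 15.7]
tool_rot: [0.499, 0.867, -0.004, 0.005]
wrist_force: [-0.5, 0.0, -0.7]
width: 0.468
```

Run:
```python
from h import *
plan([518.1,162.3,17.5],2.1)
```

```text
t 4.48 pos [517.1 161.5  15.7] xang 2.097 tilt -0.99992 | shift units [ 0.01  0.05 -0.07] yaw units -0.03 F [-0.5  0.  -0.7] T [0.14 0.01 0.03] w 44.0 j [ 0.1   0.25  1.94 -0.02  0.95 -1.99]
```

Gripped at 44 mm. Lift.

Emit:
{"method": "step_arm", "body": {
  "delta_pos": [
    [0,0,0],
    [0,0,-0.3],
    [0,0,-0.6],
    [0,0,-1],
    [0,0,-1],
    [0,0,-1],
    [0,0,-0.8],
    [0,0,0]
  ],
  "yaw": [0,0,0,0,0,0,0,0],
  "hand": [1,1,1,1,1,1,1,1]
}}

```text
time_s: 5.15
tool_pos: [511.2, 162.5, 134.5]
tool_rot: [0.499, 0.866, -0.007, -0.0]
wrist_force: [0.2, -0.4, -2.4]
width: 0.468
```

Run:
```python
from h import *
plan([518.1,162.3,120],1.403)
from bench import snapshot
s=snapshot("scene");cv2.imwrite("pics/g2.png",cv2.resize(s["img"][100:220,220:380],None,fx=5,fy=5,interpolation=cv2.INTER_CUBIC))
```

```text
t 5.15 pos [511.2 162.5 134.5] xang 2.096 tilt -0.99989 | shift units [-0.14  0.24  0.58] yaw units 6.62 F [ 0.2 -0.4 -2.4] T [ 0.09 -0.09  0.03] w 44.0 j [ 0.1   0.06  1.9  -0.01  1.19 -1.99]
```

View pics/g2.png

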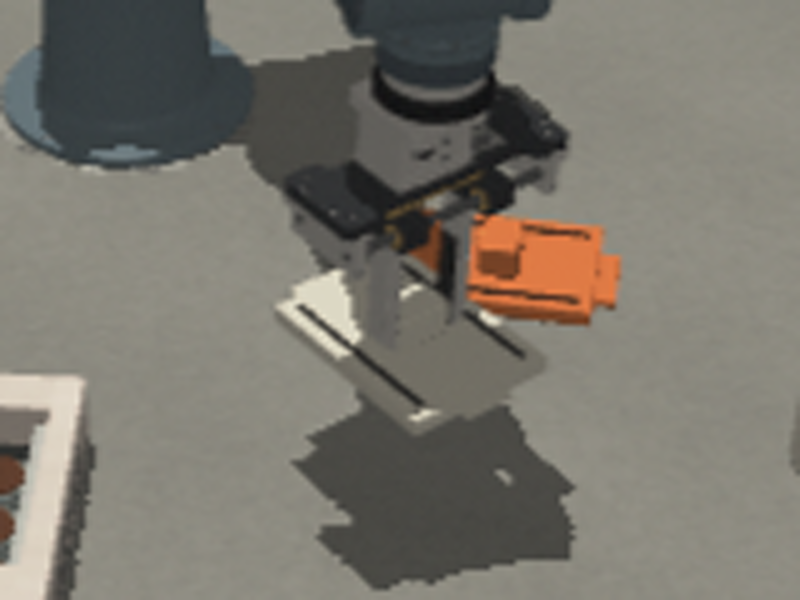

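The lid is held and clear of the bench, about level. I'll turn it to the warmer's heading.

Emit:
{"method": "step_arm", "body": {
  "delta_pos": [
    [0,0,0],
    [0,0,0],
    [0,0,0],
    [0,0,0],
    [0,0,0],
    [0,0,0],
    [0,0,0],
    [0,0,0]
  ],
  "yaw": [0.5,1,1,1,1,1,0.9,0],
  "hand": [1,1,1,1,1,1,1,1]
}}

```text
time_s: 5.87
tool_pos: [499.5, 161.1, 116.5]
tool_rot: [0.767, 0.641, -0.018, -0.005]
wrist_force: [0.6, 0.1, -2.0]
width: 0.47
```

Run:
```python
from h import *
plan([540,-150,135],1.403)
```

```text
t 5.87 pos [499.5 161.1 116.5] xang 1.393 tilt -0.99926 | shift units [-11.98   3.77  -0.6 ] yaw units -0.09 F [ 0.6  0.1 -2. ] T [ 0.03 -0.04  0.04] w 44.2 j [ 0.1   0.08  1.92 -0.01  1.18 -1.29]
```

Emit:
{"method": "step_arm", "body": {
  "delta_pos": [
    [-1,0.1,-0.1],
    [-1,0.1,-0.1],
    [-1,0.1,-0.1],
    [-1,0.1,-0.1],
    [-1,0.1,-0.1],
    [-1,0.2,-0.1],
    [-1,0.3,-0.1],
    [-1,0.3,-0.1],
    [-1,0.3,-0.1],
    [-1,0.3,-0.1]
  ],
  "yaw": [0,0,0,0,0,0,0,0,0,0],
  "hand": [1,1,1,1,1,1,1,1,1,1]
}}

```text
time_s: 6.7
tool_pos: [494.5, -97.3, 128.0]
tool_rot: [0.755, 0.655, -0.027, -0.017]
wrist_force: [0.4, 0.1, -3.3]
width: 0.47
```

Run:
```python
from h import *
plan([565,-153,135],1.403)
```

```text
t 6.7 pos [494.5 -97.3 128. ] xang 1.43 tilt -0.99798 | shift units [-1.82  3.08 -0.43] yaw units 0.26 F [ 0.4  0.1 -3.3] T [ 0.04 -0.11 -0.01] w 44.2 j [-0.4   0.03  1.95 -0.04  1.22 -1.82]
```

Emit:
{"method": "step_arm", "body": {
  "delta_pos": [
    [-0.6,1,-0.1],
    [-0.6,1,-0.1],
    [-0.6,1,-0.1]
  ],
  "yaw": [0.3,0,0],
  "hand": [1,1,1]
}}

```text
time_s: 6.95
tool_pos: [558.0, -156.9, 126.6]
tool_rot: [0.764, 0.644, -0.029, -0.021]
wrist_force: [0.7, -0.6, -1.5]
width: 0.469
```

Run:
```python
from h import *
plan([567,-154,130],1.403)
from bench import snapshot
s=snapshot("scene");cv2.imwrite("pics/g3.png",cv2.resize(s["img"][110:240,150:310],None,fx=4.6,fy=4.6,interpolation=cv2.INTER_CUBIC))
np.savez("g3.npz",**s)
t=snapshot("top");np.savez("t3.npz",**t);cv2.imwrite("pics/t3.png",cv2.resize(t["img"][140:260,240:360],None,fx=5,fy=5,interpolation=cv2.INTER_CUBIC))
```

```text
t 6.95 pos [ 558.  -156.9  126.6] xang 1.402 tilt -0.99741 | shift units [ 0.17  0.33 -0.16] yaw units -0.01 F [ 0.7 -0.6 -1.5] T [-0.04 -0.15  0.01] w 44.1 j [-0.45  0.21  1.75 -0.04  1.24 -1.84]
```

View pics/g3.png

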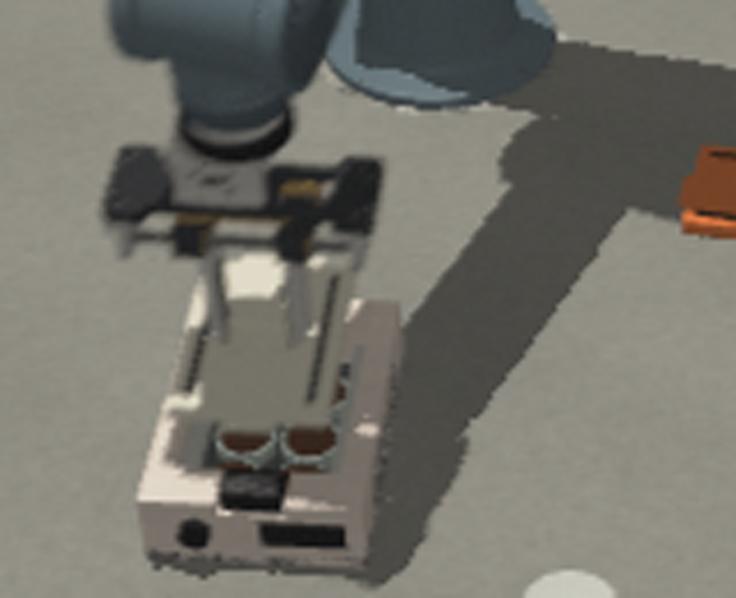

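View pics/t3.png

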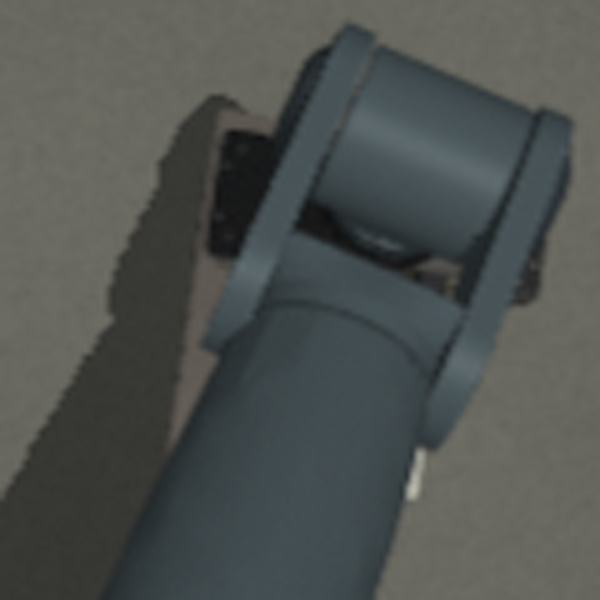

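```bash
cat >> h.py <<'E'
def lidplane(s,zr=(40,160),img=None):
    """plate top plane in warmer frame from bright low-saturation pixels around lid"""
    from bench import read_state
    C=cloud(s);c,si=np.cos(W[1]),np.sin(W[1])
    P=C.reshape(-1,3).copy();P[:,:2]=(P[:,:2]-W[0])@np.array([[c,-si],[si,c]])
    tcp=np.array(read_state()["tool_pos"]);q=(tcp[:2]-W[0])@np.array([[c,-si],[si,c]])
    ok=(abs(P[:,0]-q[0])<90)&(abs(P[:,1]-q[1])<62)&(P[:,2]<tcp[2]+8)&(P[:,2]>62)&(s["depth"].ravel()>0)
    P=P[ok]; rng=np.random.default_rng(0);best=None
    for _ in range(400):
        i=rng.choice(len(P),3,replace=False)
        n=np.cross(P[i[1]]-P[i[0]],P[i[2]]-P[i[0]])
        if np.linalg.norm(n)<500: continue
        n/=np.linalg.norm(n)
        if abs(n[2])<.8: continue
        k=abs((P-P[i[0]])@n)<1.5
        if best is None or k.sum()>best.sum(): best=k
    Q=P[best];A=np.c_[Q[:,:2],np.ones(len(Q))];co=np.linalg.lstsq(A,Q[:,2],rcond=None)[0]
    print("n",len(Q),"dz/dx deg",np.degrees(np.arctan(co[0])).round(2),"dz/dy",np.degrees(np.arctan(co[1])).round(2),"z0",co[2].round(1),"x",np.percentile(Q[:,0],[1,99]).round(1),"y",np.percentile(Q[:,1],[1,99]).round(1),"tcp(w)",q.round(1),tcp[2].round(1))
    return co,Q
E
python3 - <<'E'
from h import *
lidplane(dict(np.load("g3.npz")))
E
```

```text
n 387 dz/dx deg -3.6 dz/dy -0.37 z0 124.6 x [-61.4  88.8] y [-57.4  50.8] tcp(w) [18.6 -5.5] 126.8
```

Run:
```python
from h import *
for n in("scene0","top0"):
    s=dict(np.load(n+".npz"));C=cloud(s).reshape(-1,3)
    m=(abs(C[:,2]-60)<2.5)&(np.hypot(C[:,0]-542,C[:,1]+150)<145)
    P=C[m];print(n,len(P),rect(P),P[:,2].mean())
    c,si=np.cos(W[1]),np.sin(W[1])
    Q=(P[:,:2]-W[0])@np.array([[c,-si],[si,c]])
    print(np.percentile(Q[:,0],[.5,99.5]),np.percentile(Q[:,1],[.5,99.5]))
    mid=Q[abs(Q[:,0])<60]; print("inner y",mid[mid[:,1]>0,1].min(),mid[mid[:,1]<0,1].max(),"outer",mid[:,1].max(),mid[:,1].min())
    mid=Q[abs(Q[:,1])<40]; print("lip x",mid[mid[:,0]<0,0].max(),mid[:,0].min())
    # lid at rest
    m=(abs(C[:,2]-12)<2)&(np.hypot(C[:,0]-511,C[:,1]-158)<100);print("lid rest",m.sum(),rect(C[m]))
```

```text
scene0 717 (array([ 545.88098145, -151.05828857]), 235.45579528808594, 157.6627960205078, np.float32(-0.17217398)) 60.18262837524803
[-112.23323881  116.72873681] [-77.68876877  77.88598045]
inner y 58.21244340670658 -57.386079738902296 outer 77.86352205804194 -78.94723032356768
lip x -71.01137798045707 -114.21639952341302
lid rest 460 (array([513.61541748, 156.82397461]), 160.8677978515625, 112.6698226928711, np.float32(0.5259503))
top0 1099 (array([ 542.13189697, -148.1381073 ]), 223.90701293945312, 156.31887817382812, np.float32(-0.16588569)) 60.150859359700874
[-112.17624807  110.9166138 ] [-75.88026295  79.70168618]
inner y 59.86833772889505 -55.382536082686634 outer 79.8505328260816 -76.27757679879201
lip x -77.63769349124999 -112.60327736509724
lid rest 794 (array([508.17282104, 158.02938843]), 169.6315155029297, 109.90184020996094, np.float32(0.53606427))
```

Emit:
{"method": "step_arm", "body": {
  "delta_pos": [
    [0.15,0.3,0.3],
    [0,0,0.3]
  ],
  "yaw": [0,0],
  "hand": [1,1]
}}

```text
time_s: 7.22
tool_pos: [566.8, -156.8, 109.5]
tool_rot: [0.764, 0.645, -0.029, -0.02]
wrist_force: [0.3, -0.3, -3.2]
width: 0.466
```

```bash
cat >> h.py <<'E'
def look(tag,zmin=62):
    from bench import snapshot
    s=snapshot("scene");np.savez(tag+".npz",**s)
    cv2.imwrite(f"pics/{tag}.png",cv2.resize(s["img"][130:240,150:270],None,fx=5.4,fy=5.4,interpolation=cv2.INTER_CUBIC))
    plan([565,-154,100],1.403)
    return s
def unw(s,uv,co):
    # cast pixels on plane z=co0*x+co1*y+co2 given in warmer frame -> warmer coords
    R=cv2.Rodrigues(np.array(s["rvec"],float))[0];t=np.array(s["tvec"],float).ravel();c0=-R.T@t
    uv=np.asarray(uv,float).reshape(-1,2)
    d=np.c_[(uv-s["K"][:2,2])/[s["K"][0,0],s["K"][1,1]],np.ones(len(uv))]@R
    c,si=np.cos(W[1]),np.sin(W[1]);M=np.array([[c,-si],[si,c]])
    o=np.r_[(c0[:2]-W[0])@M,c0[2]];d=np.c_[d[:,:2]@M,d[:,2]]
    k=(co[0]*o[0]+co[1]*o[1]+co[2]-o[2])/(d[:,2]-co[0]*d[:,0]-co[1]*d[:,1])
    return o+d*k[:,None]
E
python3 - <<'E'
from h import *
s=look("g4");co,Q=lidplane(s)
E
```

```text
t 7.27 pos [ 564.7 -156.1  107.5] xang 1.403 tilt -0.9972 | shift units [0.09 0.02 0.3 ] yaw units -0.0 F [-1.5 -0.4 -5. ] T [ 0.05 -0.01 -0.  ] w 43.8 j [-0.45  0.25  1.74 -0.04  1.21 -1.83]
n 377 dz/dx deg 0.22 dz/dy -0.88 z0 106.1 x [-50.3  97.4] y [-56.2  52.5] tcp(w) [23.  -2.2] 107.5
```

View pics/g4.png

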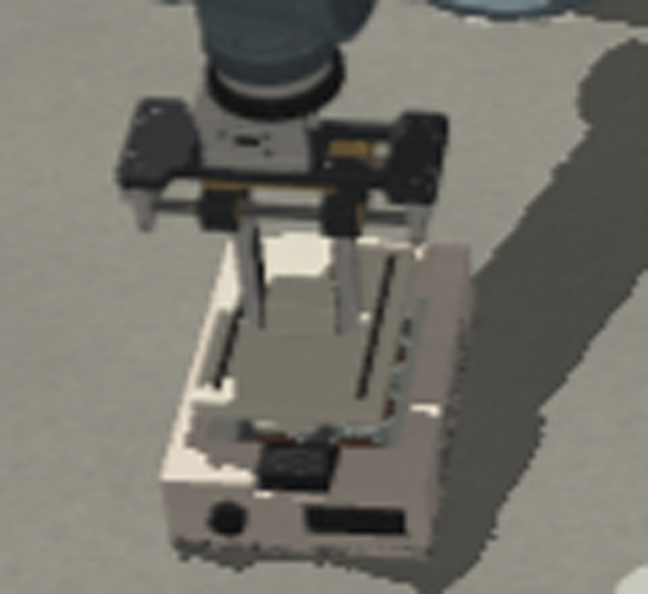

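The lid has already turned about 4° in the grip and is now level while the tool is tilted. So a softer grip lets gravity swing the tongue down. I'll measure its y and x from the stripes, then soften the grip slightly.

```bash
cat >> h.py <<'E'
def stripes(s,co):
    up=4;g=cv2.resize(s["img"],None,fx=up,fy=up,interpolation=cv2.INTER_CUBIC).mean(2)
    v,u=np.nonzero(g<75);X=unw(s,np.c_[(u+.5)/up-.5,(v+.5)/up-.5],co)
    from bench import read_state
    tcp=np.array(read_state()["tool_pos"]);c,si=np.cos(W[1]),np.sin(W[1]);q=(tcp[:2]-W[0])@np.array([[c,-si],[si,c]])
    for sg in(1,-1):
        m=(abs((X[:,1]-q[1])*sg-43)<11)&(abs(X[:,0]-q[0]-20)<40)
        P=X[m]
        if len(P)>30:
            f=np.polyfit(P[:,0],P[:,1],1);print("stripe",sg,len(P),"y at tcp x",np.polyval(f,q[0]).round(1),"slope",f[0].round(3),"x",P[:,0].min().round(1),P[:,0].max().round(1))
E
python3 - <<'E'
from h import *
s=dict(np.load("g4.npz"));co,Q=lidplane(s);stripes(s,co)
s=dict(np.load("scene0.npz"));
# stripes at rest, lid frame
up=4;g=cv2.resize(s["img"],None,fx=up,fy=up,interpolation=cv2.INTER_CUBIC).mean(2)
v,u=np.nonzero(g<75);X=ray(s,np.c_[(u+.5)/up-.5,(v+.5)/up-.5],12)
c,si=np.cos(L[1]),np.sin(L[1]);q=(X[:,:2]-L[0])@np.array([[c,-si],[si,c]])
for sg in(1,-1):
    m=(abs(q[:,1]*sg-43)<12)&(abs(q[:,0])<78);print(m.sum(),q[m,1].mean(),np.percentile(q[m,0],[1,99]))
E
```

```text
n 377 dz/dx deg 0.22 dz/dy -0.88 z0 106.1 x [-50.3  97.4] y [-56.2  52.5] tcp(w) [23.  -2.2] 107.5
stripe 1 461 y at tcp x 40.1 slope -0.002 x 3.4 82.7
stripe -1 375 y at tcp x -44.0 slope -0.01 x 11.4 81.3
206 41.885939596531756 [-56.82603259  56.95013204]
247 -42.0438891052761 [-55.96753082  60.79836028]
```

Emit:
{"method": "step_arm", "body": {
  "delta_pos": [
    [0.08,0,-0.1],
    [0,0,-0.05],
    [0,0,-0.05]
  ],
  "yaw": [0,0,0],
  "hand": [1,1,1],
  "force": 5
}}

```text
time_s: 7.52
tool_pos: [561.7, -151.5, 109.5]
tool_rot: [0.762, 0.646, -0.032, -0.026]
wrist_force: [-0.2, 1.0, -3.3]
width: 0.467
```

Run:
```python
from h import *
s=look("g5");co,Q=lidplane(s);stripes(s,co)
```

```text
t 7.57 pos [ 562.  -151.6  110. ] xang 1.406 tilt -0.99672 | shift units [-0.07  0.17  0.39] yaw units 0.03 F [ 0.5 -0.2 -2.6] T [-0.02 -0.1   0.05] w 44.1 j [-0.44  0.24  1.75 -0.04  1.22 -1.83]
n 344 dz/dx deg 0.32 dz/dy -2.07 z0 105.6 x [-60.4  91.8] y [-51.9  56.8] tcp(w) [19.5  1.8] 110.0
stripe 1 441 y at tcp x 44.3 slope -0.0 x 0.0 78.6
stripe -1 369 y at tcp x -39.2 slope -0.005 x 5.2 77.8
```

Emit:
{"method": "step_arm", "body": {
  "delta_pos": [
    [-0.1,0.25,0.4],
    [0,0.05,0.4]
  ],
  "yaw": [0,0],
  "hand": [1,1]
}}

```text
time_s: 7.73
tool_pos: [569.5, -156.1, 91.9]
tool_rot: [0.762, 0.646, -0.03, -0.022]
wrist_force: [-0.5, -0.2, -3.0]
width: 0.47
```

Run:
```python
from h import *
s=look("g6");co,Q=lidplane(s);stripes(s,co)
```

```text
t 7.78 pos [ 568.  -155.3   89.4] xang 1.407 tilt -0.99692 | shift units [ 0.03 -0.16 -0.41] yaw units 0.04 F [-1.   0.7 -4.6] T [ 0.02 -0.03 -0.01] w 44.1 j [-0.44  0.28  1.74 -0.04  1.19 -1.83]
n 374 dz/dx deg 0.63 dz/dy -0.48 z0 87.6 x [-50.2 101.3] y [-55.6  53.2] tcp(w) [26.1 -0.9] 89.4
stripe 1 459 y at tcp x 40.9 slope 0.004 x 6.1 85.5
stripe -1 370 y at tcp x -43.0 slope -0.012 x 6.6 83.6
```

Emit:
{"method": "step_arm", "body": {
  "delta_pos": [
    [0.04,0,0.3],
    [0,0,0.3],
    [0,0,0.2]
  ],
  "yaw": [0,0,0],
  "hand": [1,1,1]
}}

```text
time_s: 8.03
tool_pos: [568.2, -154.9, 70.9]
tool_rot: [0.762, 0.646, -0.03, -0.023]
wrist_force: [-10.6, 5.7, 39.0]
width: 0.472
```

Run:
```python
from h import *
s=look("g7");co,Q=lidplane(s);stripes(s,co)
```

```text
t 8.08 pos [ 568.2 -154.9   71.3] xang 1.407 tilt -0.99704 | shift units [-0.   -0.22 -1.14] yaw units 0.04 F [-4.3  2.2 11.8] T [ 0.88  0.77 -0.01] w 43.8 j [-0.44  0.31  1.75 -0.04  1.16 -1.83]
n 266 dz/dx deg 8.04 dz/dy -0.58 z0 67.0 x [-34.6  90.4] y [-60.1  54.9] tcp(w) [26.2 -0.4] 71.3
stripe 1 411 y at tcp x 42.4 slope 0.004 x 7.2 85.6
stripe -1 318 y at tcp x -41.2 slope -0.008 x 14.6 83.4
```

View pics/g7.png

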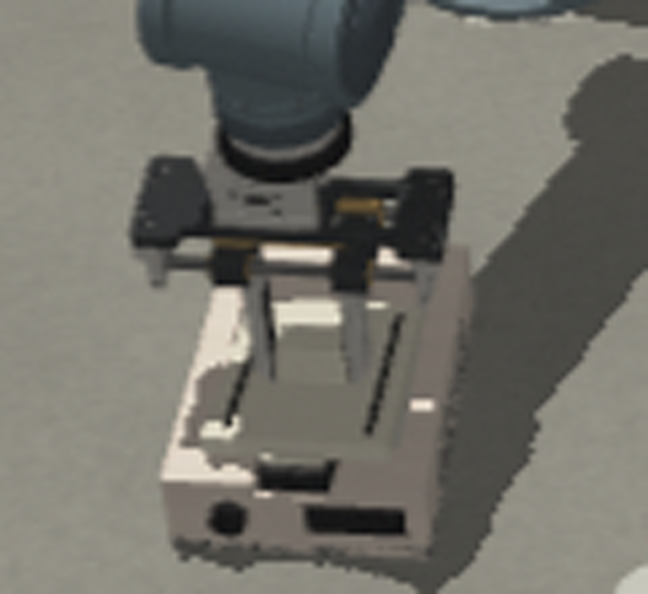

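Tilt is 8.0°, tongue end down inside the opening and strip on the latch top, with y centred. I'll slide it towards the lip.

Emit:
{"method": "step_arm", "body": {
  "delta_pos": [
    [0,-0.2,0],
    [0,-0.25,0],
    [0,-0.25,0.03]
  ],
  "yaw": [0,0,0],
  "hand": [1,1,1]
}}

```text
time_s: 8.33
tool_pos: [551.8, -152.4, 72.4]
tool_rot: [0.762, 0.646, -0.03, -0.022]
wrist_force: [0.5, -0.2, -1.9]
width: 0.469
```

Run:
```python
from h import *
s=look("g8");co,Q=lidplane(s);stripes(s,co)
```

```text
t 8.38 pos [ 550.3 -151.9   71.8] xang 1.407 tilt -0.99708 | shift units [-0.01  0.51 -1.17] yaw units 0.04 F [ 0.1 -0.  -3.8] T [ 0.01 -0.08  0.01] w 44.1 j [-0.45  0.27  1.8  -0.04  1.15 -1.84]
n 275 dz/dx deg 7.11 dz/dy -1.03 z0 70.1 x [-63.1  82.1] y [-55.9  59. ] tcp(w) [ 8.1 -0.4] 71.8
stripe 1 421 y at tcp x 42.1 slope -0.003 x -11.1 67.5
stripe -1 316 y at tcp x -41.7 slope -0.01 x 3.0 67.4
```

View pics/g8.png

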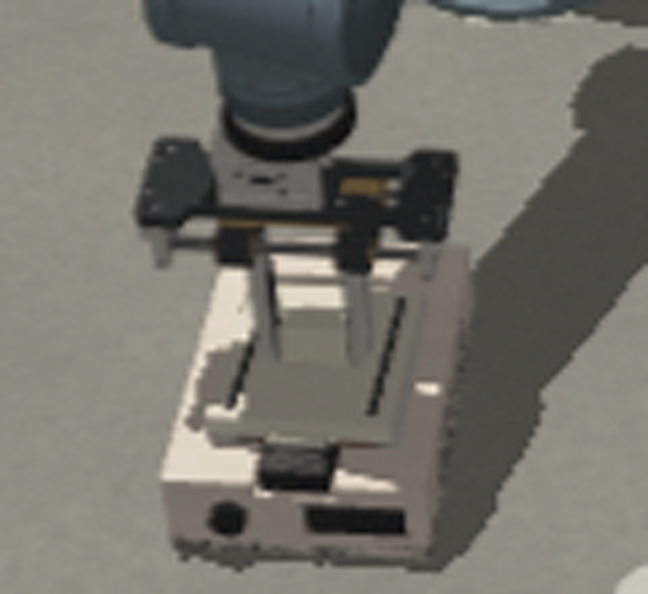

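Emit:
{"method": "step_arm", "body": {
  "delta_pos": [
    [0,-0.05,0.12],
    [0,-0.1,0.02]
  ],
  "yaw": [0,0],
  "hand": [1,1]
}}

```text
time_s: 8.55
tool_pos: [548.6, -152.3, 70.7]
tool_rot: [0.763, 0.646, -0.028, -0.02]
wrist_force: [0.8, -0.3, -0.4]
width: 0.47
```

Run:
```python
from h import *
s=look("g9");co,Q=lidplane(s);stripes(s,co)
```

```text
t 8.6 pos [ 548.  -152.2   70.5] xang 1.407 tilt -0.99753 | shift units [ 0.02  0.6  -1.22] yaw units 0.03 F [ 2.6 -0.9  3.5] T [ 0.03 -0.34 -0.04] w 44.0 j [-0.45  0.26  1.81 -0.04  1.13 -1.84]
n 285 dz/dx deg 7.12 dz/dy -0.15 z0 68.9 x [-53.3  80.9] y [-54.8  54.6] tcp(w) [ 5.9 -1.2] 70.5
stripe 1 411 y at tcp x 41.9 slope -0.004 x -13.2 65.5
stripe -1 326 y at tcp x -42.2 slope -0.01 x -9.5 62.4
```

View pics/g9.png

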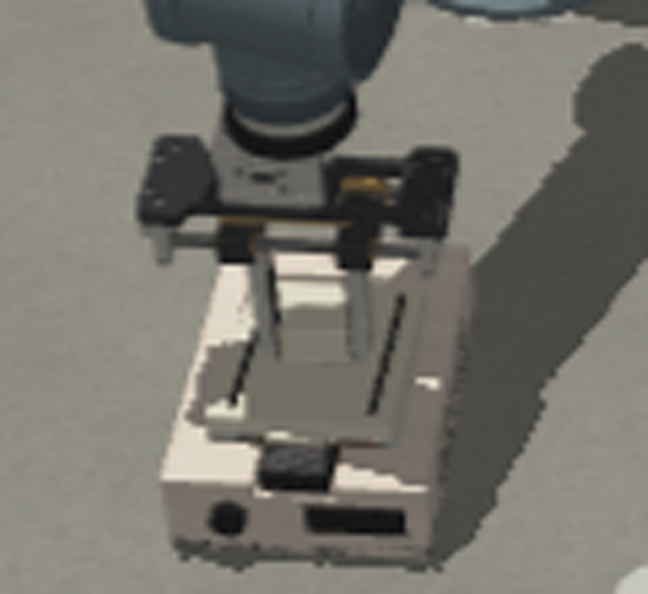

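Emit:
{"method": "step_arm", "body": {
  "delta_pos": [
    [0,-0.12,0.05],
    [0,-0.12,0.05]
  ],
  "yaw": [0,0],
  "hand": [1,1]
}}

```text
time_s: 8.77
tool_pos: [543.2, -151.6, 68.9]
tool_rot: [0.763, 0.646, -0.027, -0.019]
wrist_force: [6.5, 0.5, -1.2]
width: 0.47
```

Run:
```python
from h import *
s=look("g10");co,Q=lidplane(s);stripes(s,co)
```

```text
t 8.82 pos [ 543.1 -151.5   68.8] xang 1.406 tilt -0.99784 | shift units [ 0.02  0.8  -1.3 ] yaw units 0.03 F [ 4.2  0.7 -0.7] T [ 0.16 -0.83 -0.02] w 44.1 j [-0.46  0.25  1.82 -0.04  1.12 -1.84]
n 311 dz/dx deg 4.95 dz/dy -1.01 z0 68.5 x [-78.7  75.5] y [-54.5  53.3] tcp(w) [ 0.9 -1.3] 68.8
stripe 1 418 y at tcp x 41.6 slope -0.005 x -19.1 60.1
stripe -1 348 y at tcp x -42.2 slope -0.017 x -13.0 59.7
```

Emit:
{"method": "step_arm", "body": {
  "delta_pos": [
    [0,0,0],
    [0,0,0],
    [0,0,-0.05],
    [0,0,-0.2],
    [0,0,-0.5],
    [0,0,-1]
  ],
  "yaw": [0,0,0,0,0,0],
  "hand": [-0.4,-0.4,-0.4,-0.4,-0.4,-0.4]
}}

```text
time_s: 9.32
tool_pos: [539.0, -148.8, 107.2]
tool_rot: [0.762, 0.646, -0.032, -0.027]
wrist_force: [0.0, 0.2, -0.8]
width: 0.701
```

Run:
```python
from h import *
s=look("g11")
co,Q=lidplane(s);stripes(s,co)
```

```text
t 9.37 pos [ 543.3 -150.6  114.1] xang 1.407 tilt -0.99725 | shift units [0.02 0.92 0.5 ] yaw units 0.04 F [2.2 0.1 2.5] T [ 0.03 -0.08  0.  ] w 65.7 j [-0.45  0.19  1.8  -0.04  1.22 -1.84]
n 338 dz/dx deg 3.99 dz/dy 0.35 z0 67.4 x [-82.9  77.4] y [-55.1  53.5] tcp(w) [ 1.  -0.4] 114.1
stripe 1 420 y at tcp x 41.8 slope -0.004 x -19.0 60.0
stripe -1 365 y at tcp x -42.0 slope -0.021 x -18.1 60.1
```

View pics/g11.png

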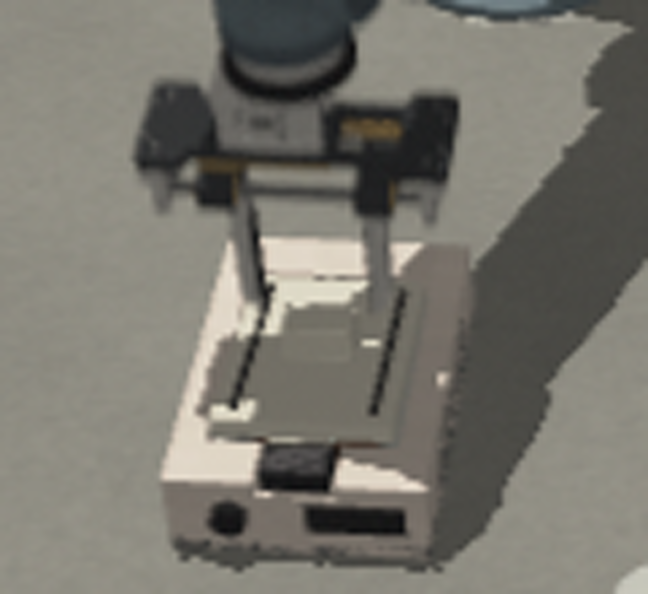

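The lid is hooked, released, and resting tilted with its strip on the latch ramp. I'll shut the fingers and move over the latch end.

Emit:
{"method": "step_arm", "body": {
  "delta_pos": [
    [0,0.4,0],
    [0,0.8,0],
    [0,0.8,0],
    [0,0.3,0],
    [0,0,0],
    [0,0,0]
  ],
  "yaw": [0,0,0,0,0,0],
  "hand": [1,1,1,1,1,1]
}}

```text
time_s: 9.87
tool_pos: [605.5, -162.0, 119.3]
tool_rot: [0.762, 0.646, -0.028, -0.016]
wrist_force: [-0.4, 0.3, 0.6]
width: 0.306
```

Run:
```python
from h import *
plan([601.6,-160,85],1.403)
```

```text
t 9.87 pos [ 605.5 -162.   119.3] xang 1.407 tilt -0.99793 | shift units [ 0.08 -0.08  1.38] yaw units 0.04 F [-0.4  0.3  0.6] T [-0.01 -0.02  0.  ] w 28.8 j [-0.43  0.32  1.64 -0.04  1.24 -1.82]
```

Emit:
{"method": "step_arm", "body": {
  "delta_pos": [
    [0.05,0,0],
    [0,0,0],
    [0,0,0.4],
    [0,0,0.5],
    [0,0,0.3]
  ],
  "yaw": [0,0,0,0,0],
  "hand": [1,1,1,1,1]
}}

```text
time_s: 10.28
tool_pos: [602.2, -160.8, 89.1]
tool_rot: [0.762, 0.646, -0.028, -0.015]
wrist_force: [-0.4, -0.5, -0.1]
width: 0.002
```

Run:
```python
from h import *
plan([601.6,-160,56],1.403)
```

```text
t 10.28 pos [ 602.2 -160.8   89.1] xang 1.407 tilt -0.99802 | shift units [0.06 0.05 1.32] yaw units 0.04 F [-0.4 -0.5 -0.1] T [ 0.01 -0.   -0.  ] w 0.2 j [-0.43  0.34  1.66 -0.04  1.19 -1.82]
```

Emit:
{"method": "step_arm", "body": {
  "delta_pos": [
    [0,0,0.3],
    [0,0,0.2],
    [0,0,0.15]
  ],
  "yaw": [0,0,0],
  "hand": [1,1,1]
}}

```text
time_s: 10.53
tool_pos: [599.7, -160.6, 69.0]
tool_rot: [0.762, 0.646, -0.028, -0.017]
wrist_force: [1.2, 0.6, 9.4]
width: 0.008
```

Emit:
{"method": "step_arm", "body": {
  "delta_pos": [
    [0,0,0.12]
  ],
  "yaw": [0],
  "hand": [1]
}}

```text
time_s: 10.62
tool_pos: [600.0, -160.8, 66.6]
tool_rot: [0.762, 0.646, -0.028, -0.016]
wrist_force: [-1.7, 1.2, 9.9]
width: 0.008
```

Emit:
{"method": "step_arm", "body": {
  "delta_pos": [
    [0,0,0.12]
  ],
  "yaw": [0],
  "hand": [1]
}}

```text
time_s: 10.7
tool_pos: [600.2, -161.0, 64.8]
tool_rot: [0.762, 0.646, -0.028, -0.016]
wrist_force: [-3.2, 2.0, 11.2]
width: 0.005
```

Pressing at about 10 N, and it is going down as expected.

Emit:
{"method": "step_arm", "body": {
  "delta_pos": [
    [0,0,0.15]
  ],
  "yaw": [0],
  "hand": [1]
}}

```text
time_s: 10.78
tool_pos: [600.6, -161.3, 61.9]
tool_rot: [0.762, 0.646, -0.028, -0.016]
wrist_force: [-0.1, 0.6, 2.1]
width: 0.007
```

Emit:
{"method": "step_arm", "body": {
  "delta_pos": [
    [0,0,0.15]
  ],
  "yaw": [0],
  "hand": [1]
}}

```text
time_s: 10.87
tool_pos: [600.7, -161.3, 58.3]
tool_rot: [0.762, 0.646, -0.027, -0.015]
wrist_force: [-2.1, 2.8, 24.9]
width: 0.003
```

Emit:
{"method": "step_arm", "body": {
  "delta_pos": [
    [0,0,0.12]
  ],
  "yaw": [0],
  "hand": [1]
}}

```text
time_s: 10.95
tool_pos: [600.9, -161.4, 58.1]
tool_rot: [0.762, 0.646, -0.028, -0.016]
wrist_force: [-11.4, 6.1, 32.8]
width: 0.007
```

The force dropped to 2 N as it snapped, then hit a hard stop at 58 mm, which is the home height. Retreat upwards and then aside.

Emit:
{"method": "step_arm", "body": {
  "delta_pos": [
    [0,0,-0.3],
    [0,0,-0.8],
    [0,0,-1],
    [0,0,-1],
    [0,0,-1],
    [0,0,-1],
    [0,-1,-1],
    [0,-1,-0.8],
    [0,-1,-0.5],
    [0,-1,-0.5]
  ],
  "yaw": [0,0,0,0,0,0,0,0,0,0],
  "hand": [1,1,1,1,1,1,1,1,1,1]
}}

```text
time_s: 11.78
tool_pos: [511.7, -142.2, 260.3]
tool_rot: [0.762, 0.646, -0.031, -0.022]
wrist_force: [-0.0, 0.7, 0.3]
width: 0.007
```

Emit:
{"method": "step_arm", "body": {
  "delta_pos": [
    [1,-0.3,0],
    [1,0,0],
    [1,0,0],
    [1,0,0],
    [1,0,0],
    [1,0,0],
    [1,0,0],
    [1,0,0],
    [0,0,0]
  ],
  "yaw": [0,0,0,0,0,0,0,0,0],
  "hand": [1,1,1,1,1,1,1,1,1]
}}

```text
time_s: 12.53
tool_pos: [535.5, 62.6, 257.5]
tool_rot: [0.764, 0.644, -0.03, -0.019]
wrist_force: [-0.0, -0.3, -0.2]
width: 0.008
```

Run:
```python
from h import *
from bench import snapshot
plan([600,-160,200],1.4)
s=snapshot("scene");t=snapshot("top");np.savez("sF.npz",**s);np.savez("tF.npz",**t)
cv2.imwrite("pics/sF.png",s["img"]);cv2.imwrite("pics/tF.png",t["img"])
cv2.imwrite("pics/sFc.png",cv2.resize(s["img"][165:240,170:250],(640,600),interpolation=cv2.INTER_CUBIC))
cv2.imwrite("pics/tFc.png",cv2.resize(t["img"][155:245,265:345],(533,600),interpolation=cv2.INTER_CUBIC))
c,si=np.cos(W[1]),np.sin(W[1])
for d in(s,t):
    C=cloud(d).reshape(-1,3);Q=(C[:,:2]-W[0])@np.array([[c,-si],[si,c]])
    for nm,x in(("-x end",(-70,-25)),("+x end",(25,70))):
        m=(Q[:,0]>x[0])&(Q[:,0]<x[1])&(abs(Q[:,1])<36)&(d["depth"].ravel()>0);z=C[m,2];print(nm,m.sum(),np.median(z).round(1),z.std().round(1))
    m=(Q[:,0]>-108)&(Q[:,0]<-82)&(abs(Q[:,1])<50);print("rim",np.median(C[m,2]))
```

```text
t 12.53 pos [535.5  62.6 257.5] xang 1.401 tilt -0.99752 | shift units [-8.29  4.21  2.2 ] yaw units 0.01 F [-0.  -0.3 -0.2] T [ 0.05 -0.07  0.01] w 0.8 j [-0.09 -0.01  1.74 -0.02  1.48 -1.48]
-x end 144 58.3 162.3
+x end 371 56.2 399.3
rim 60.28742453576767
-x end 328 58.2 2.3
+x end 320 58.4 2.5
rim 60.38669150846959
```

View pics/sFc.png

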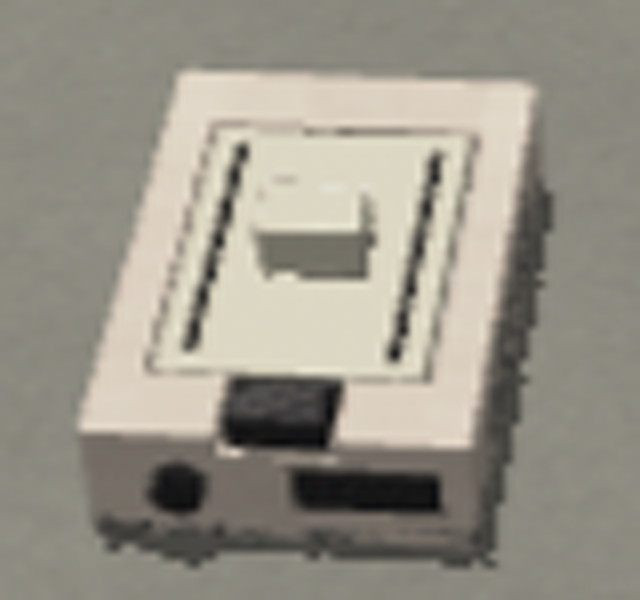

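View pics/tFc.png

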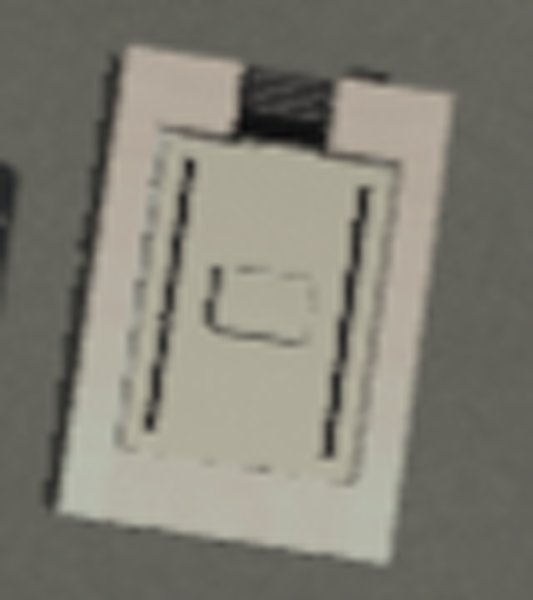

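View pics/sF.png

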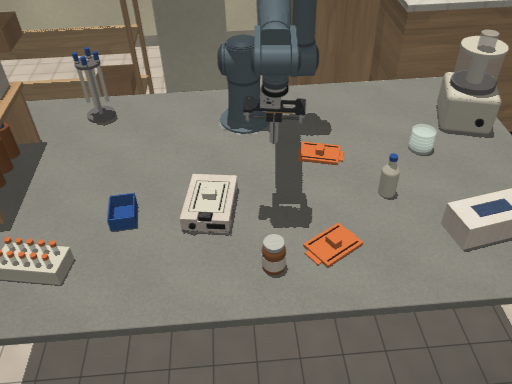

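The lid is flush in the opening. The top camera reads the plate at 58.2 and 58.4 mm at its two ends. The latch is out over the strip (top crop (285,110)), and the jar (274,255), bottle (389,178) and box (123,212) have not moved. I'm handing the job in.

```bash
python3 -c "
from bench import *
print(job_done())"
```

```text
the job is handed in; nothing more can be done
None
```

The white lid is back on the warmer and latched, released, with the arm clear; I handed the job in at about 12.5 s.

- **What I did:** I gripped the lid by its block and lowered its catch end onto the latch top, which tilted it about 8° with the tongue end down. I slid the tongue under the lip, let go, and pressed the latch end down with shut fingers. It took about 10 N, dropped to 2 N as the latch snapped, then met a hard stop at 58 mm.
- **Last checks:** The top camera puts the lid plate at 58.2 and 58.4 mm at its two ends, against 58 mm for home. The latch looks fully out over the strip. The jar, wash bottle and blue box show no movement between the first and last pictures.
- **What disagreed:** The scene camera gave 58.3 and 56.2 mm for the same ends. Its readings there were very scattered, because stray background points fell in the patch, so I relied on the top camera. The tool also drifted about 4° off vertical while carrying the lid.
- **Forces:** The wrist force peaked at about 40 N when the lid first touched the latch, and at about 35 N at the end of the press. Both readings came with the gripped lid or the fingertips in contact, not the arm or gripper body.

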